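Pin the tray shuttle at its index hole

ROBOT

A 6-joint arm with a two-finger parallel gripper is mounted at the origin on a cart in front of the work surface, level with it; the furniture and walls round the work are solid. World frame = base frame: x ahead of the robot, y to its left, z up, the work surface at z = 0. Lengths are in m, angles in rad, forces in N, time in s.
With the tool pointing down it reaches from about 0.25 to 0.8 m from the base axis. Payload 8.5 kg.
Tool frame: the origin (TCP) lies at the very end of the fingers, on their centre line; the grasp point (between the pads) lies 19 mm behind it; z points along the fingers, y is the line along which they close (so a half turn about z gives the same grasp; the last joint's range is limited). The gripper opens to 85 mm and grips with 20 to 120 N. Pads are 22 mm wide; open, the fingers measure 114 mm over their backs; the gripper's body (76 mm by 85 mm) begins 54 mm behind the grasp point. The pads swing forward as they close: fully open they stand 13 mm farther back than shut.
Start: joints at [1.335, 0.238, -0.013, 1.319, 0, 1.571], TCP at [0.123, 0.51, 0.231] pointing down, gripper open.
Joint ranges: [-2.66, 2.66], [-1.03, 1.9], [-1.14, 1.46], [-1.82, 2.27], [-1.45, 1.34], [-3.14, 3.14]. Speed limits (rad/s): [2.22, 2.22, 2.79, 3.14, 3.14, 3.14].

INTERFACE

Orientations are given as a unit quaternion [w, x, y, z].
In Python, from bench import r gives the robot as it stands. The module is installed in compiled form; this text tells all that it offers.
- The arm moves only by the tool move_arm, never from a script. Its argument "commands" is a list of rows, each a list of 7 numbers: the shift along the tool's x, y, z in m, then the turn, a rotation vector about the tool's x, y, z in rad, then the closure, from 0 (fully open) to 1 (shut). In form: [[dx, dy, dz, ax, ay, az, hand], ...]. A call has exactly 8 rows; each row shifts and turns the commanded pose from where the row before left it, along the tool's axes as they then stand; what a row does not reach is not made up. A row lasts 1/8 s, in which the tool goes at most 62.5 mm and 10.7 degrees, less where a joint would pass 70% of its speed; a pose out of reach is approached as far as the arm can. A call is refused whole if a number of a shift passes 0.0625 or a number of a turn 0.188, either way. A call with a gripper value outside its range is refused whole. The fingers move at their own pace and stop on an object; the grip force is fixed at half the most. Time passes only in rows, so rows that do not move let the fingers close, or fill a call up. It gives the time, the measured TCP pose, the force, the opening and the grip force at its end, in the units of the state.
- r.observe(): the state, without advancing time (a new reading comes with each control period).
- r.camera(name): name is "scene" or "top" or "wrist"; returns a dict with "color" (480x640x3 uint8, red, green, blue), "fx", "fy", "cx", "cy" (pixels), "rvec" (rotation vector, rad) and "tvec" (3), from world to camera coordinates, as OpenCV has them. Camera axes: x right, y down, z forward; pixel columns grow to the right and rows downward; lengths in m; the calibration is good to about 2 mm. A picture is of the moment at which its call begins. There is no depth.
- r.hand_in(): hands the job in; it is judged then, once.
The state is a dict: "time": time; "joint_pos": joint angles; "qd": joint speeds; "joint_torque": joint torques, N m; "position": TCP position; "tcp_rot": TCP orientation; "ft_force": force on the tool from outside, world axes, zero at the start; "torque": the same for the moment, N m; "grip_width": finger opening in m; "grip_force": force on a finger pad.
Only numpy, scipy, OpenCV 4.12 (cv2) and the standard library are available. Lean on these libraries where they do the work, as an engineer would, in place of code of your own. Each camera call takes 0.05 s, during which the arm holds its last target. There are 200 camera calls.

TASK

Lock the die-tray shuttle with the ball-lock pin: take the pin from its rest, squeeze its thumb button in and keep it in while you put the pin into the hole of the carriage's fork and, pushing lightly, bring the carriage along its rail until the pin drops through the hole of the index strip, which was re-clamped so that you must feel for the place. Push the pin home until its shoulder sits against the fork, then let the button spring out so that the balls lock it, and let go. Never force the pin (scraped edges shed particles), and leave the other things on the bench where they are.

Things in the scene. Friction and masses are not known exactly. Their poses are not given: they have to be found in the camera images.
- pin: Quick-release ball-lock pin, bare metal, 111 mm long, about 100 g, level on its rest at first. Origin: centre of its shoulder's seat face, on the pin's axis; +y runs along the pin to the nose; round, so roll about y is free. Along y: shaft 12 mm in diameter from 0 to +40 mm, tapered nose to +47; shoulder disc 20 mm in diameter from -4 to 0; neck 10 mm in diameter from -46 to -4.
- pin_grip (a point): On the pin's axis at y = -53 mm, where it is held as by hand: one finger in front of the flange (above the neck), one behind the button, closing along the pin's axis. Knurled flange 37 mm in diameter from y = -52 to -46 mm; mushroom thumb button 35 mm in diameter, rear face at -64.5 mm out, -59.5 mm in. So 18.5 mm wide, 13.5 mm squeezed.
- thumb_button (a joint): The pin's thumb button, m: 0 fully out (balls out, locked), 0.005 fully in (balls sunk, free to pass a hole). Spring force 6 N when out, 10 N fully in. While a hole's wall holds the balls back it stays at about 0.0035.
- pin_balls (a point): On the pin's axis between its two lock balls (35.5 mm from the origin). The balls, 7 mm in diameter, sit on opposite sides of the shaft along the pin's x; they stand 2.7 mm proud of it with the button out and are flush with the button in.
- pin_nose (a point): Centre of the pin's nose tip, 47 mm from the origin; the tip is 8.4 mm in diameter and widens to the 12 mm shaft over 7 mm; shaft and holes are ground smooth (friction about 0.2), and 5 to 10 N of push is enough all the way in.
- slide: The shuttle slide, fixed on the bench: aluminium base plate 184 x 155 x 10 mm with a rail along its x. Origin at bench height, x along the rail, y away from the fork side, z up. The carriage (80 mm deck with a small square die tray clamped on it, black knob at its -x end) runs on the rail with about 1 N of friction.
- fork_hole (a point): Mouth of the hole in the near cheek of the carriage's fork, on its outer (-y) face, 50 mm over the bench; moves with the carriage, axes as the slide's. The pin goes in along +y; home, its origin is here. Behind the mouth: near cheek 10 mm, gap 2, index strip 8, gap 2, far cheek 8, then open room. Cheeks 44 mm wide, top of their bridge 70 mm over the bench. All holes 13.5 mm in diameter.
- station (a point): Fixed point of the slide in the plane of the fork's outer face, at hole height, at the middle of the scale. The index strip (steel, upright, 140 mm along x, 62 mm high, passing between the fork's cheeks) has one hole, somewhere within 15 mm of this point either way along the slide's x; just where is not reported and must be felt. Elsewhere the strip stops the pin 12 mm behind the fork's face.
- carriage (a joint): Position of the carriage along the slide's x, m, from -0.045 to 0.045 (end stops). At 0.014 the fork hole is at the station point. It starts on the -x side of the strip's hole. The two cheeks' holes move with it and are always in line with each other.
- pin_rest: Rest of the pin, fixed on the bench: plate 46 x 96 x 8 mm with two upright saddles 30 mm wide and 7 mm thick, notched from above, reaching up to the axis of the pin, 48 mm over the bench. Origin at bench height under the pin's origin, yaw as the pin's at first.
- tweezers: Dark pointed tweezers lying on the bench between rest and slide, 112 x 12 x 9 mm; leave alone.
- gel_box: Small flat box with a clear lid on the bench, 54 x 52 x 14 mm; leave alone.
- memory_stick: Small black memory stick on the bench, 52 x 17 x 8 mm; leave alone.
- loupe: Black eye loupe standing on the bench, 43 mm in diameter, 34 mm high; leave alone.

How it is judged:
On the way, in this order (a step that is already met when the one before it is completed fails the run):
1. the pin's nose is in the hole of the fork with the button held in (value of joint thumb_button above 0.004 m and y of pin_nose in the frame of fork_hole above 0.003 m and x of pin_nose in the frame of fork_hole between -0.005 and 0.005 m and z of pin_nose in the frame of fork_hole between -0.005 and 0.005 m), for 0.1 s.
2. with the button held in, the pin has gone through fork and strip up to its shoulder (value of joint thumb_button above 0.004 m and y of pin in the frame of fork_hole above -0.003 m and x of pin in the frame of fork_hole between -0.004 and 0.004 m and z of pin in the frame of fork_hole between -0.004 and 0.004 m), for 0.1 s.
At the end, for the whole second after the job is handed in: The pin is home in the fork (shoulder within 3.5 mm of the fork's face, axis within 3 mm and 0.08 rad of the holes), its button is out to within 1.2 mm so that the balls stand out behind the far cheek, and it is let go and at rest (value of joint thumb_button below 0.0012 m and y of pin in the frame of fork_hole between -0.0035 and 0.0015 m and x of pin in the frame of fork_hole between -0.003 and 0.003 m and z of pin in the frame of fork_hole between -0.003 and 0.003 m and angle between the y axis of pin and the y axis of fork_hole, either way round below 0.08 rad and linear speed of pin below 0.02 m/s and velocity of joint carriage between -0.01 and 0.01 m/s); the robot touches nothing.
It fails at once if the pin is forced: pressed on the slide's parts with more than 30 N (contact force between pin and slide above 30 N).
It fails at once if a bystander is pushed more than 30 mm or the loupe is knocked over (distance of any of tweezers, gel_box, memory_stick, loupe from where it was at the start of the episode above 0.03 m or angle between loupe's own z axis and vertical above 0.5 rad).
It also fails if it takes over 67 s, if anything falls off the work surface, if the arm or the gripper's body presses on something with over 40 N, if the wrist force passes 120 N, or if a joint passes its speed limit or range.

## Working session

There is one attempt and no reset: what is moved stays moved. The work goes in short steps, Python scripts to look and compute and a tool call to move; the robot and the scene stay as the last step left them, time stands still between calls to the robot, and variables do not carry over. Pictures are saved under pics/ and viewed, at most 13 in all, crops included, and the job is handed in when it is done.

Besides the shell and the picture viewer there is one more tool, called after "Emit:" by a JSON object that holds its "name" and its "arguments". move_arm: Moves the arm, as the interface text tells. Its arguments: {"type":"object","properties":{"commands":{"type":"array"}},"required":["commands"]}

```bash
mkdir -p pics
cat > h.py <<'E'
import numpy as np, cv2
from bench import r
from scipy.spatial.transform import Rotation as R
def cam(n):
    c=r.camera(n); K=np.array([[c['fx'],0,c['cx']],[0,c['fy'],c['cy']],[0,0,1.]])
    return c['color'],K,np.array(c['rvec'],float).ravel(),np.array(c['tvec'],float).ravel()
def ray(K,rv,tv,uv,z):
    Rm=R.from_rotvec(rv).as_matrix(); C=-Rm.T@tv
    d=Rm.T@np.linalg.inv(K)@np.array([uv[0],uv[1],1.])
    return C+d*(z-C[2])/d[2]
def proj(K,rv,tv,P): return cv2.projectPoints(np.array(P,float).reshape(-1,1,3),rv,tv,K,None)[0].reshape(-1,2)
def save(n,im): cv2.imwrite('pics/'+n+'.png',im[:,:,::-1])
E
python3 - <<'E'
from h import *
for n in ('top','scene'):
    im,K,rv,tv=cam(n); save(n+'0',im); np.savez(n+'0',K=K,rv=rv,tv=tv)
    Rm=R.from_rotvec(rv).as_matrix(); print(n,K[0,0],-Rm.T@tv,Rm[2])
print({k:np.round(v,3) for k,v in r.observe().items()})
E
```

```text
top 495.18770503737414 [ 0.42542639 -0.09020729  0.92508009] [ 0.11245734  0.00936016 -0.99361247]
scene 611.2197469602332 [0.0733483  0.40879231 0.64493523] [ 0.48601897 -0.54955632 -0.67953911]
{'time': np.float64(0.1), 'joint_pos': array([ 1.335,  0.239, -0.014,  1.319,  0.   ,  1.571]), 'qd': array([-0.001, -0.002,  0.003,  0.001,  0.001, -0.002]), 'joint_torque': array([-1.0000e-03, -5.3972e+01,  3.4700e+01,  1.3000e-02, -0.0000e+00,
       -0.0000e+00]), 'position': array([0.123, 0.51 , 0.231]), 'tcp_rot': array([-0.   ,  0.118,  0.993, -0.001]), 'ft_force': array([ 0.324,  0.552, -0.826]), 'torque': array([ 0.006,  0.002, -0.02 ]), 'grip_force': np.float64(0.0), 'grip_width': np.float64(0.085)}
```

View pics/top0.png

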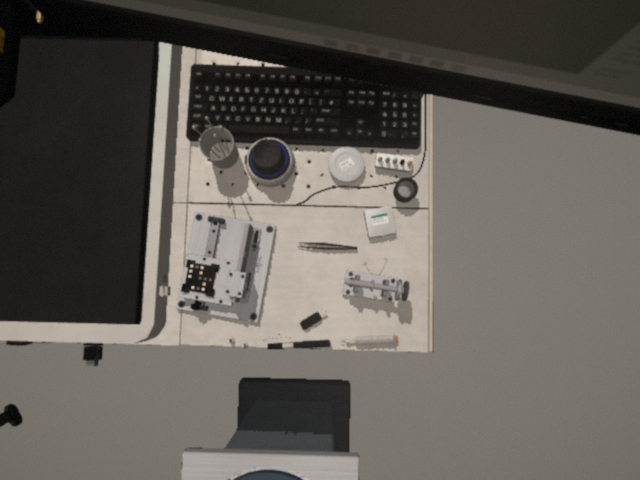

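View pics/scene0.png

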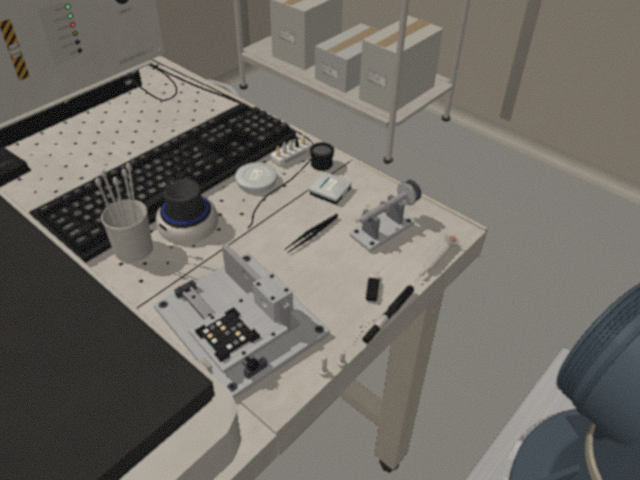

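The top view shows the slide at about (228,268), with its fork on the right side, and the pin on its rest at about (376,286), nose to the left (+y) and button at (406,291). The tweezers lie between them at (328,246). I'll zoom in to measure.

Run:
```python
import cv2, numpy as np
a=cv2.imread('pics/top0.png')
A=cv2.resize(a[205:330,172:285],None,fx=4,fy=4,interpolation=cv2.INTER_CUBIC)
B=cv2.resize(a[255:315,333:418],None,fx=4,fy=4,interpolation=cv2.INTER_CUBIC)
o=np.zeros((500,452+340,3),np.uint8);o[:500,:452]=A;o[:240,452:]=B
cv2.imwrite('pics/topc.png',o)
b=cv2.imread('pics/scene0.png')
A=cv2.resize(b[235:365,150:335],None,fx=4,fy=4,interpolation=cv2.INTER_CUBIC)
cv2.imwrite('pics/scc.png',A)
```

```text
(no output)
```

View pics/topc.png

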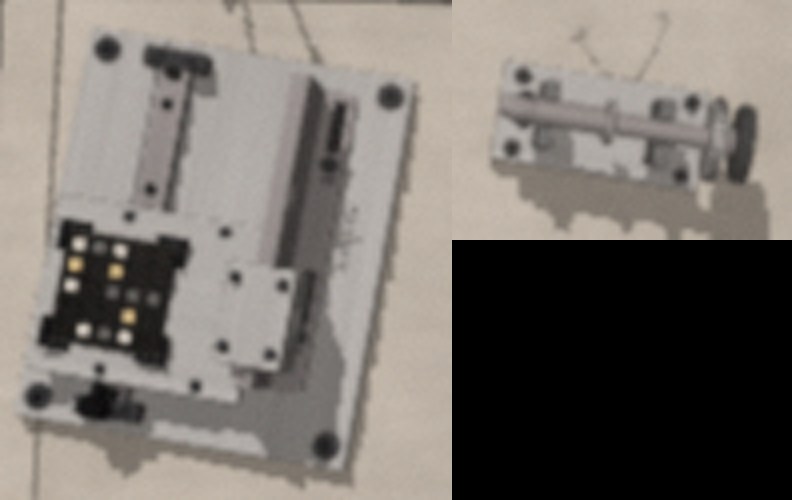

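View pics/scc.png

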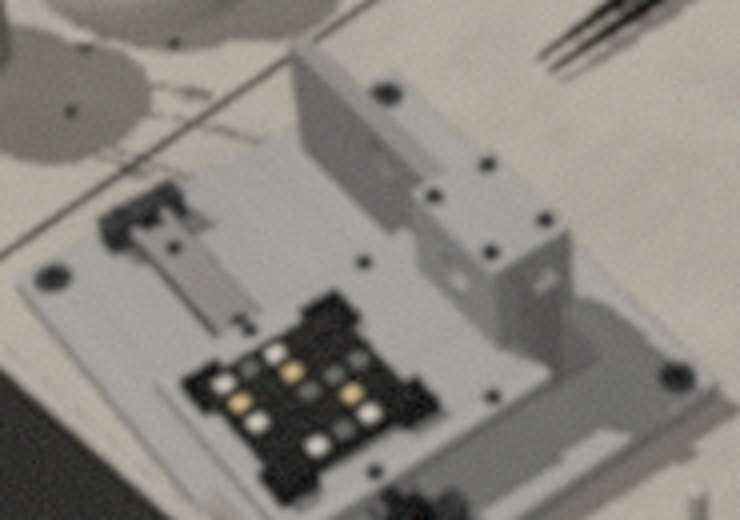

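The crops show the slide base corners and screws, with the bridge top at crop (232–296, 262–370). The pin axis runs from (500,105) to (745,145), with the shoulder at about (608,120). In the scene crop a faint spot on the strip at (385,165) may be the strip's hole.

```bash
cat > m.py <<'E'
from h import *
t=np.load('top0.npz');s=np.load('scene0.npz')
T=lambda u,v,z:ray(t['K'],t['rv'],t['tv'],(172+u/4-.375,205+v/4-.375),z)
P=lambda u,v,z:ray(t['K'],t['rv'],t['tv'],(333+(u-452)/4-.375,255+v/4-.375),z)
S=lambda u,v,z:ray(s['K'],s['rv'],s['tv'],(150+u/4-.375,235+v/4-.375),z)
np.set_printoptions(precision=4,suppress=True)
sc=np.array([T(*p,.01) for p in [(107,48),(391,97),(326,445),(38,396)]])
cs=np.array([S(*p,.01) for p in [(387,93),(678,377),(53,278)]])
print('screws top',sc[:,:2],'c',sc.mean(0)); print('scene (far-R, near-R, far-L)',cs[:,:2])
x=(sc[0]+sc[1]-sc[2]-sc[3])/2; print('yaw',np.arctan2(x[1],x[0]), np.linalg.norm(x))
bt=np.array([T(*p,.07) for p in [(237,277),(283,286),(270,354),(222,346)]]); bs=np.array([S(*p,.07) for p in [(487,163),(545,219),(491,252),(434,195)]])
print('bridge screws top',bt[:,:2],bt.mean(0),'\nscene',bs[:,:2],bs.mean(0))
e=np.array([T(*p,.07) for p in [(296,270),(282,370)]]);print('outer face edge',e[:,:2])
e=np.array([S(*p,.07) for p in [(570,230),(500,285)]]);print('scene near edge',e[:,:2])
pp=np.array([P(*p,.048) for p in [(500,105),(608,120),(712,136),(745,145)]]);print('pin',pp[:,:2]); d=pp[0]-pp[2];print('len',np.linalg.norm(d),'yaw',np.arctan2(-d[0],d[1]))
ps=np.array([ray(s['K'],s['rv'],s['tv'],p,.048) for p in [(362,219),(409,192)]]);print('pin scene',ps[:,:2])
E
python3 m.py
```

```text
screws top [[0.5766 0.1496]
 [0.5568 0.0156]
 [0.3952 0.0393]
 [0.414  0.1727]] c [0.4856 0.0943 0.01  ]
scene (far-R, near-R, far-L) [[0.5595 0.0145]
 [0.3962 0.0387]
 [0.5784 0.1494]]
yaw -0.14304764064536934 0.1638072723965149
bridge screws top [[0.468  0.0723]
 [0.4646 0.0522]
 [0.4352 0.0565]
 [0.4381 0.0773]] [0.4515 0.0646 0.07  ] 
scene [[0.4674 0.0515]
 [0.4373 0.056 ]
 [0.4401 0.0768]
 [0.4699 0.0724]] [0.4537 0.0642 0.07  ]
outer face edge [[0.4716 0.0469]
 [0.4285 0.051 ]]
scene near edge [[0.4284 0.054 ]
 [0.4288 0.0842]]
pin [[ 0.4619 -0.1254]
 [ 0.4565 -0.1731]
 [ 0.4506 -0.219 ]
 [ 0.4471 -0.2336]]
len 0.09434348782843041 yaw -0.11930485773966644
pin scene [[ 0.4644 -0.1301]
 [ 0.4503 -0.2273]]
```

Emit:
{"name": "move_arm", "arguments": {"commands": [[-0.045, -0.0252, 0, 0, 0, 0, 0], [-0.045, -0.0252, 0, 0, 0, 0, 0], [-0.045, -0.0252, 0, 0, 0, 0, 0], [-0.045, -0.0252, 0, 0, 0, 0, 0], [-0.045, -0.0252, 0, 0, 0, 0, 0], [-0.045, -0.0252, 0, 0, 0, 0, 0], [-0.0279, -0.0447, 0, 0, 0, 0, 0], [-0.0279, -0.0447, 0, 0, 0, 0, 0]]}}

```text
time: 1.1
position: [0.3836, 0.1987, 0.2309]
tcp_rot: [-0.0, 0.118, 0.993, -0.0]
ft_force: [0.5, 0.2, 0.5]
grip_width: 0.0854
grip_force: 0.0
```

Emit:
{"name": "move_arm", "arguments": {"commands": [[-0.0279, -0.0447, 0, 0, 0, 0, 0], [-0.0279, -0.0447, 0, 0, 0, 0, 0], [-0.0279, -0.0447, 0, 0, 0, 0, 0], [-0.0279, -0.0447, 0, 0, 0, 0, 0.2], [-0.0132, -0.0548, 0, 0, 0, 0, 0.5], [-0.0132, -0.0548, 0, 0, 0, 0, 0.5], [-0.0132, -0.0548, 0, 0, 0, 0, 0.5], [-0.0132, -0.0548, 0.03, 0, 0, -0.117, 0.5]]}}

```text
time: 2.1
position: [0.451, -0.2264, 0.2031]
tcp_rot: [0.002, 0.058, 0.998, -0.001]
ft_force: [0.5, -0.1, 0.4]
grip_width: 0.043
grip_force: 0.0
```

Run:
```python
from h import *
im,K,rv,tv=cam('wrist'); np.savez('wr0',K=K,rv=rv,tv=tv); save('wr0',im)
pr=proj(K,rv,tv,[[.4619,-.1254,.048],[.4565,-.1731,.048],[.4506,-.219,.048],[.4502,-.2257,.056],r.observe()['position']]);print(pr)
```

```text
[[457.10199853 217.86077733]
 [394.5939332  218.08693471]
 [334.40105114 217.41895888]
 [325.72433863 220.39853544]
 [314.55623181 303.01624069]]
```

View pics/wr0.png

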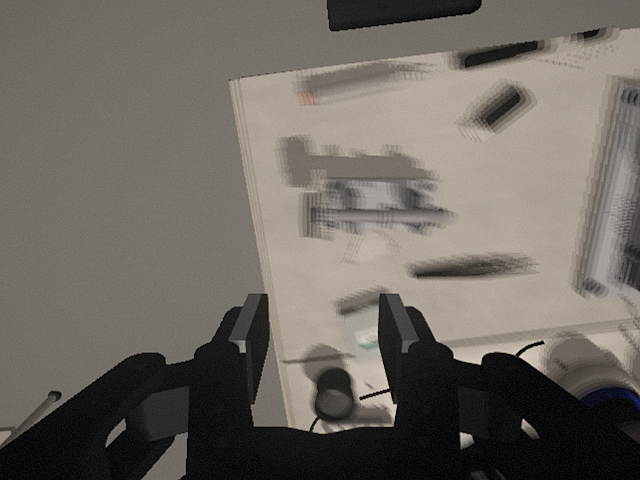

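The picture is blurred because the arm was still settling: pin at (330–455, 215), as predicted in row, with the button at about (310,215). I'll descend, rest, and look again.

Emit:
{"name": "move_arm", "arguments": {"commands": [[0, 0, 0.03, 0, 0, 0, 0.5], [0, 0, 0.03, 0, 0, 0, 0.5], [0, 0, 0.02, 0, 0, 0, 0.5], [0, 0, 0, 0, 0, 0, 0.5], [0, 0, 0, 0, 0, 0, 0.5], [0, 0, 0, 0, 0, 0, 0.5], [0, 0, 0, 0, 0, 0, 0.5], [0, 0, 0, 0, 0, 0, 0.5]]}}

```text
time: 3.15
position: [0.4502, -0.2239, 0.1223]
tcp_rot: [0.0, 0.059, 0.998, -0.0]
ft_force: [-0.4, 0.2, -0.3]
grip_width: 0.0427
grip_force: 0.0
```

Run:
```python
from h import *
im,K,rv,tv=cam('wrist'); np.savez('wr1',K=K,rv=rv,tv=tv); save('wr1',im)
pr=proj(K,rv,tv,[[.4619,-.1254,.048],[.4565,-.1731,.048],[.4506,-.219,.048],[.4502,-.2257,.056],r.observe()['position']]);print(pr)
```

```text
[[497.56135118 252.36767271]
 [414.06087095 252.82888003]
 [333.66088019 252.11914208]
 [321.96130761 257.29907802]
 [325.84460773 311.09871844]]
```

View pics/wr1.png

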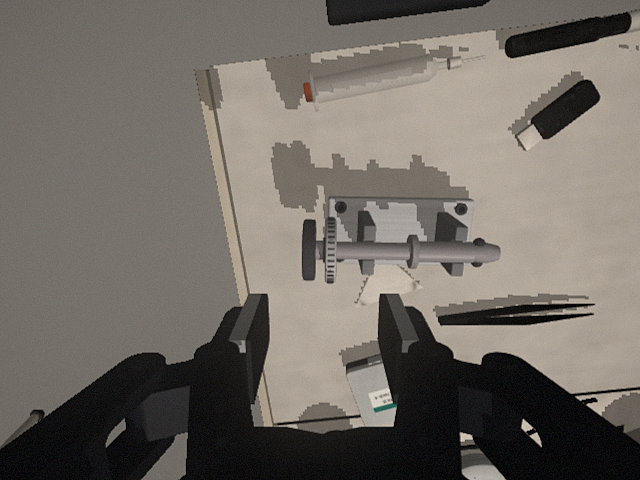

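The sharp view shows the pin parallel to the image rows: nose tip (500,252), seat face (417,251), flange (331,250), button (309,250). This agrees with the projection to 1.6 mm, and the TCP is centred over the grip. Now descend and squeeze.

Emit:
{"name": "move_arm", "arguments": {"commands": [[0, 0, 0.02, 0, 0, 0, 0.5], [0, 0, 0.02, 0, 0, 0, 0.5], [0, 0, 0.016, 0, 0, 0, 0.5], [0, 0, 0.01, 0, 0, 0, 0.5], [0, 0, 0, 0, 0, 0, 0.65], [0, 0, 0, 0, 0, 0, 0.75], [0, 0, 0, 0, 0, 0, 0.8], [0, 0, 0, 0, 0, 0, 0.85]]}}

```text
time: 4.2
position: [0.4505, -0.2239, 0.0565]
tcp_rot: [0.001, 0.059, 0.998, -0.0]
ft_force: [1.6, 0.7, 0.7]
grip_width: 0.0127
grip_force: 11.5
```

Emit:
{"name": "move_arm", "arguments": {"commands": [[0, 0, 0, 0, 0, 0, 0.9], [0, 0, 0, 0, 0, 0, 1], [0, 0, 0, 0, 0, 0, 1], [0, 0, 0, 0, 0, 0, 1], [0, 0, 0, 0, 0, 0, 1], [0, 0, 0, 0, 0, 0, 1], [0, 0, 0, 0, 0, 0, 1], [0, 0, 0, 0, 0, 0, 1]]}}

```text
time: 5.2
position: [0.4501, -0.2239, 0.056]
tcp_rot: [0.0, 0.059, 0.998, -0.0]
ft_force: [0.9, -1.2, 3.0]
grip_width: 0.0113
grip_force: 60.0
```

Emit:
{"name": "move_arm", "arguments": {"commands": [[0, 0, -0.01, 0, 0, 0, 1], [0, 0, -0.02, 0, 0, 0, 1], [0, 0, -0.02, 0, 0, 0, 1], [0, 0, -0.02, 0, 0, 0, 1], [0, 0, -0.01, 0, 0, 0, 1], [0, 0, 0, 0, 0, 0, 1], [0, 0, 0, 0, 0, 0, 1], [0, 0, 0, 0, 0, 0, 1]]}}

```text
time: 6.2
position: [0.4496, -0.2236, 0.1353]
tcp_rot: [-0.001, 0.059, 0.998, 0.0]
ft_force: [-0.6, -0.3, -0.3]
grip_width: 0.0107
grip_force: 60.0
```

Run:
```python
from h import *
im,K,rv,tv=cam('wrist'); np.savez('wr2',K=K,rv=rv,tv=tv); im2,K2,rv2,tv2=cam('scene'); np.savez('sc2',K=K2,rv=rv2,tv=tv2)
p=np.array(r.observe()['position']);print(p)
q=proj(K2,rv2,tv2,[p])[0];print(q)
u,v=int(q[0]),int(q[1])
A=im[140:480,200:600]; 
x0=max(0,min(u-70,540)); B=cv2.resize(im2[v-50:v+50,x0:x0+100],(400,400),interpolation=cv2.INTER_CUBIC)
print('crop2 off',x0,v-50)
o=np.zeros((400,800,3),np.uint8); o[:340,:400]=A;o[:,400:]=B
save('g2',o)
a=np.array([.119,.993,0]); c=p-[0,0,.008]; c=np.array(p)*[1,1,0]+[0,0,p[2]-.008]
for y in (.100,.053,-.0065): print(y,proj(K,rv,tv,[c+a*y])[0]-[200,140],(proj(K2,rv2,tv2,[c+a*y])[0]-[x0,v-50])*4+[400,0])
```

```text
[ 0.44978851 -0.22368461  0.13544119]
[414.59185378 146.22974198]
crop2 off 344 96
0.1 [366.28914536 163.31128275] [481.29370148 330.87636993]
0.053 [253.15412419 163.26027013] [577.38970365 276.78975982]
-0.0065 [109.936629   163.19569332] [691.90382337 212.33670863]
```

View pics/g2.png

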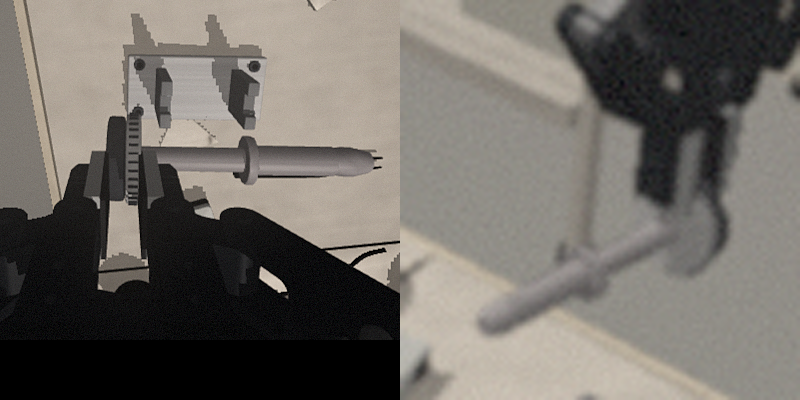

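The pin is held, with the button in and no balls visible at the nose (375,162). In the scene crop its nose is at (482,322), maybe slightly raised. I'll fit the pin's pose in hand with an edge model from both cameras.

```bash
cat > fit.py <<'E'
from h import *
from scipy.optimize import minimize
def gm(im,s):
    g=cv2.GaussianBlur(cv2.cvtColor(im,cv2.COLOR_RGB2GRAY).astype(np.float32),(0,0),s)
    return np.hypot(cv2.Sobel(g,cv2.CV_32F,1,0),cv2.Sobel(g,cv2.CV_32F,0,1))
def pts(p,C):
    o=p[:3]; a=np.array([-np.sin(p[3])*np.cos(p[4]),np.cos(p[3])*np.cos(p[4]),np.sin(p[4])])
    P=[]
    n=np.cross(a,o-C); n/=np.linalg.norm(n); m=np.cross(a,n)
    for r_,ys in ((.006,np.linspace(.002,.039,25)),(.005,np.linspace(-.026,-.006,12))):
        for s in (-1,1): P+=[o+a*y+s*r_*n for y in ys]
    for r_,y in ((.010,0),(.010,-.004),(.0042,.047)):
        P+=[o+a*y+r_*(np.cos(t)*n+np.sin(t)*m) for t in np.linspace(0,2*np.pi,24,endpoint=False)]
    return np.array(P)
def fit(views,p0):
    def cost(p,s):
        c=0
        for G,K,rv,tv,w in views:
            C=-R.from_rotvec(rv).as_matrix().T@tv
            q=proj(K,rv,tv,pts(p,C)).astype(np.float32)
            c-=w*cv2.remap(G[s],q[:,0].copy(),q[:,1].copy(),cv2.INTER_LINEAR).mean()/G[s].max()
        return c
    p=np.array(p0)
    for s in (0,1):
        best=None
        for k in range(6):
            d=np.array([.003,.003,.003,.04,.04])*(1 if s==0 else .3)
            rng=np.random.default_rng(k); sim=np.vstack([p,p+np.diag(d*rng.choice([-1,1],5))])
            m=minimize(cost,p,args=(s,),method='Nelder-Mead',options=dict(initial_simplex=sim,maxiter=1500,xatol=1e-6,fatol=1e-7))
            if best is None or m.fun<best.fun: best=m
        p=best.x
    return p,best.fun
def view(im,K,rv,tv,w=1): return ([gm(im,2.5),gm(im,1.0)],K,rv,tv,w)
def run(tag=None):
    np.set_printoptions(precision=4,suppress=True)
    v=[cam('wrist'),cam('scene')]; o=r.observe(); t=np.array(o['position']); 
    q=o['tcp_rot']; M=R.from_quat([q[1],q[2],q[3],q[0]]).as_matrix()
    a=M[:,1]*np.sign(M[1,1]); p0=list(t+a*.053-[0,0,.008])+[np.arctan2(-a[0],a[1]),0]
    print('tcp',t,'p0',np.array(p0))
    for vs in (v,v[:1],v[1:]):
        p,f=fit([view(*x) for x in vs],p0); print('fit',p,f,'rel tool',M.T@(p[:3]-t))
    if tag:
        p,f=fit([view(*x) for x in v],p0); ims=[]
        for im,K,rv,tv in v:
            C=-R.from_rotvec(rv).as_matrix().T@tv; qq=proj(K,rv,tv,pts(p,C)); c=qq.mean(0).astype(int); L=65
            x0=min(max(c[0]-L,0),640-2*L);y0=min(max(c[1]-L,0),480-2*L)
            A=cv2.resize(im[y0:y0+2*L,x0:x0+2*L],(400,400),interpolation=cv2.INTER_CUBIC)
            for u in (qq-[x0,y0])*400/(2*L): cv2.circle(A,(int(u[0]),int(u[1])),1,(255,0,0),-1)
            ims.append(A)
        save(tag,np.hstack(ims))
E
python3 -c "from fit import run;run('f1')"
```

```text
tcp [ 0.4499 -0.2238  0.1357] p0 [ 0.4562 -0.1711  0.1277 -0.1188  0.    ]
fit [ 0.4547 -0.1711  0.1275 -0.0895  0.1037] -0.49651801586151123 rel tool [0.0015 0.0529 0.0082]
fit [ 0.4549 -0.1712  0.127  -0.1168  0.0418] -0.32650652527809143 rel tool [0.0013 0.0527 0.0087]
fit [ 0.4806 -0.1657  0.0993  0.6166  0.6577] -0.2798213064670563 rel tool [-0.0236  0.0613  0.0364]
```

View pics/f1.png

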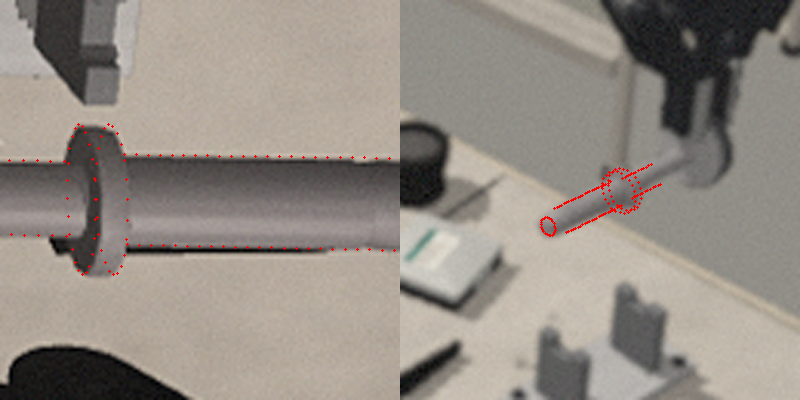

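The wrist overlay fits well. The scene overlay is about 1 px off, which is within calibration. I'll refit the pitch with a free scene offset and yaw fixed, and back-project the suspected strip-hole spot.

Run:
```python
from fit import *
np.set_printoptions(precision=4,suppress=True)
W=cam('wrist');S=cam('scene');t=np.array(r.observe()['position'])
vw=view(*W);vs=view(*S)
def ev(v,p,off,s=1):
    G,K,rv,tv,w=v; C=-R.from_rotvec(rv).as_matrix().T@tv
    q=(proj(K,rv,tv,pts(p,C))+off).astype(np.float32)
    return cv2.remap(G[s],q[:,0].copy(),q[:,1].copy(),cv2.INTER_LINEAR).mean()
for pit in np.arange(-.05,.16,.025):
    f=lambda x:-ev(vw,[x[0],x[1],x[2],-.117,pit],0)
    m=min((minimize(f,t+np.array([.0053,.0526,-.0085+d]),method='Nelder-Mead',options=dict(initial_simplex=t+np.array([.0053,.0526,-.0085+d])+np.vstack([np.zeros(3),np.eye(3)*.001]))) for d in (-.001,0,.001)),key=lambda m:m.fun)
    p=[*m.x,-.117,pit]
    b=max(((ev(vs,p,np.array([a,c])),a,c) for a in np.arange(-4,4.1,.5) for c in np.arange(-4,4.1,.5)))
    print(round(pit,3),m.x-t,-m.fun,b)
# strip hole spot, seen on strip's far face: plane y_s = fork face +20mm
z=np.load('scene0.npz');c=np.array([.4526,.0644]);ys=np.array([.1425,.9898]);xs=np.array([.9898,-.1425])
for lab,(u,v) in dict(strip=(385,165),far=(455,280),near=(545,282)).items():
    P=ray(z['K'],z['rv'],z['tv'],(150+u/4-.375,235+v/4-.375),.05)[:2]-c; print(lab,'along x',P@xs,'y',P@ys)
```

```text
-0.05 [0.0018 0.0501 0.0003] 118.88838958740234 (np.float32(68.54215), np.float64(-3.5), np.float64(2.5))
-0.025 [ 0.0067  0.0531 -0.0119] 126.05990600585938 (np.float32(71.63783), np.float64(1.5), np.float64(-3.5))
0.0 [ 0.0056  0.0527 -0.0099] 139.72848510742188 (np.float32(74.872635), np.float64(0.5), np.float64(-2.5))
0.025 [ 0.0045  0.0521 -0.0074] 155.82427978515625 (np.float32(76.53136), np.float64(-0.5), np.float64(-1.0))
0.05 [ 0.0048  0.0523 -0.0081] 162.72621154785156 (np.float32(76.884735), np.float64(-0.5), np.float64(-1.0))
0.075 [ 0.0052  0.0528 -0.0093] 151.67239379882812 (np.float32(75.95359), np.float64(-0.5), np.float64(-1.0))
0.1 [ 0.0051  0.0529 -0.0093] 134.83714294433594 (np.float32(74.72918), np.float64(-1.0), np.float64(-0.5))
0.125 [ 0.0018  0.0511 -0.0024] 123.70347595214844 (np.float32(73.668945), np.float64(-4.0), np.float64(3.5))
0.15 [ 0.0028  0.0515 -0.0056] 113.79299926757812 (np.float32(73.65055), np.float64(-4.0), np.float64(2.5))
strip along x 0.05228862985325636 y 0.005502059568053863
far along x -0.0019407190564913383 y 0.016545090804288936
near along x -0.020501127730101456 y -0.004851257611619915
```

Pitch is about +0.045 rad, nose up. The spot on the strip lies exactly in the strip's plane (y 5.5 mm against 5), about 52 mm along +x from the fork, so I'll use it as a hint for the feeling. Next: level the pin, match the yaw, and come up in front of the fork.

Emit:
{"name": "move_arm", "arguments": {"commands": [[0.0113, 0.0491, 0.0117, 0, 0, 0, 1], [0.0113, 0.0491, 0.0117, 0, 0, 0, 1], [0.0113, 0.0491, 0.0117, 0, 0, 0, 1], [0, 0, 0, 0.045, 0, 0.026, 1], [0, 0, 0, 0, 0, 0, 1], [0, 0, 0, 0, 0, 0, 1], [0, 0, 0, 0, 0, 0, 1], [0, 0, 0, 0, 0, 0, 1]]}}

```text
time: 7.5
position: [0.4339, -0.0741, 0.1009]
tcp_rot: [-0.001, 0.073, 0.997, -0.022]
ft_force: [-0.3, -0.6, -1.2]
grip_width: 0.0112
grip_force: 60.1
```

Run:
```python
from fit import *
np.set_printoptions(precision=4,suppress=True)
im,K,rv,tv=cam('wrist'); np.savez('wr3',K=K,rv=rv,tv=tv); t=np.array(r.observe()['position']); print(t,r.observe()['tcp_rot'])
xs=np.array([.9898,-.1425,0]);ys=np.array([.1425,.9898,0])
p0=[*(t+.052*ys-.0014*xs-[0,0,.0106]),-.143,0]
p,f=fit([view(im,K,rv,tv)],p0); print(np.array(p0),p,f)
M=np.array([.4499,.0496,0]); c=M+ys*.015
cr=np.array([c+a*xs*.022+b*ys*.015+[0,0,.07] for a,b in((-1,-1),(1,-1),(1,1),(-1,1))])
q=proj(K,rv,tv,cr);print(q)
A=cv2.resize(im,(800,600)).copy(); 
print('pin nose px',proj(K,rv,tv,[np.array(p[:3])+.047*ys]))
save('w3',A)
```

```text
[ 0.4339 -0.074   0.1009] [-0.0013  0.0728  0.9971 -0.0224]
[ 0.4399 -0.0224  0.0903 -0.143   0.    ] [ 0.4404 -0.0223  0.0899 -0.147  -0.0093] -0.2808859944343567
[[611.9458 235.3538]
 [592.9991 325.1856]
 [658.9743 326.4378]
 [682.8083 236.0087]]
pin nose px [[568.0509 301.4959]]
```

View pics/w3.png

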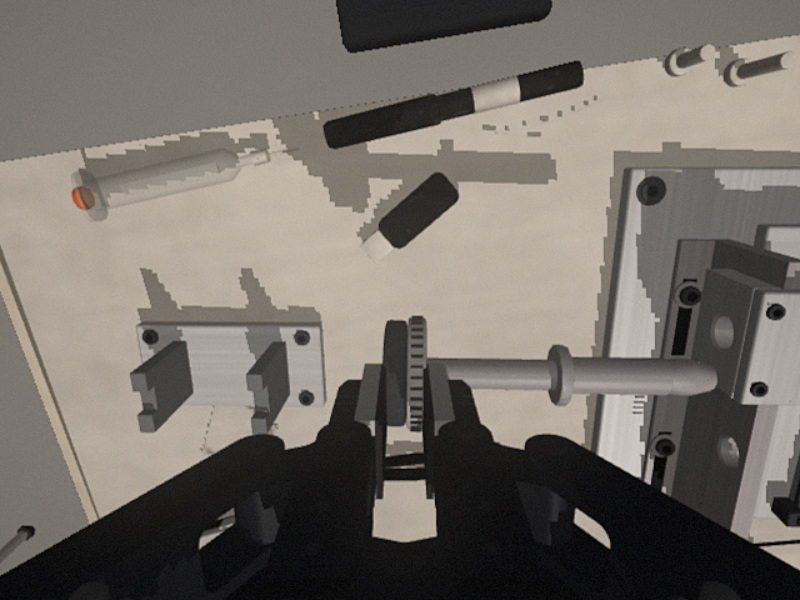

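The fork hole is visible at (721,331) of the 800-wide picture and the strip hole at (728,449). The pin nose is at (716,377). The bridge top's near edge runs (763,293)–(738,402), about 1 mm from prediction.

Run:
```python
from h import *
np.set_printoptions(precision=4,suppress=True)
z=np.load('wr3.npz');K,rv,tv=z['K'],z['rv'],z['tv']
im=cv2.imread('pics/w3.png',0)
xs=np.array([.9898,-.1425,0]);ys=np.array([.1425,.9898,0]);M=np.array([.4499,.0496,.05])
C=-R.from_rotvec(rv).as_matrix().T@tv; print('cam',C)
def pl(uv,n,d):
    D=R.from_rotvec(rv).as_matrix().T@np.linalg.inv(K)@np.array([uv[0],uv[1],1.]); return C+D*(d-C@n)/(D@n)
for lab,uv,off in(('fork',(721,331),0),('strip',(728,449),.012)):
    P=pl(np.array(uv)*.8,ys,M@ys+off); print(lab,'plane',P,(P-M)@xs)
    P=ray(K,rv,tv,np.array(uv)*.8,.05); print('  z=.05',P,(P-M)@xs,(P-M)@ys)
e=[ray(K,rv,tv,np.array(u)*.8,.07) for u in((763,293),(738,402))];print('edge',[((x-M)@xs,(x-M)@ys) for x in e])
```

```text
cam [ 0.3635 -0.0583  0.2442]
fork plane [0.4492 0.0497 0.0493] -0.0006883631529520191
  z=.05 [0.4489 0.0493 0.05  ] -0.000930505255149768 -0.0004148202354558448
strip plane [0.5043 0.0539 0.0498] 0.05319649439571052
  z=.05 [0.5041 0.0538 0.05  ] 0.053086387519474316 0.011883037684284475
edge [(np.float64(-0.022428729572599598), np.float64(-0.0007434184718715145)), (np.float64(0.020156478631761836), np.float64(-0.0015267695537136182))]
```

Emit:
{"name": "move_arm", "arguments": {"commands": [[0.0017, 0.0009, 0.02, 0, 0, 0, 1], [0, 0.0009, 0.0199, 0, 0, 0, 1], [0, 0.008, -0.0004, 0, 0, 0, 1], [0, 0.007, -0.0003, 0, 0, 0, 1], [0, 0, 0, 0, 0, 0, 1], [0, 0, 0, 0, 0, 0, 1], [0, 0, 0, 0, 0, 0, 1], [0, 0, 0, 0, 0, 0, 1]]}}

```text
time: 8.55
position: [0.4344, -0.0586, 0.0611]
tcp_rot: [-0.001, 0.072, 0.997, -0.023]
ft_force: [0.0, -1.0, -1.2]
grip_width: 0.0108
grip_force: 60.1
```

```bash
cat > ck.py <<'E'
from fit import *
np.set_printoptions(precision=4,suppress=True)
im,K,rv,tv=cam('wrist'); t=np.array(r.observe()['position']); print(t,r.observe()['ft_force'])
ys=np.array([.1425,.9898,0]);xs=np.array([.9898,-.1425,0]);M=np.array([.4490,.0491,.05])
p,f=fit([view(im,K,rv,tv)],[*(t+[.0065,.0517,-.0110]),-.145,0]); print(p,f)
d=p[:3]-M; print('pin in fork: x',d@xs,'y',d@ys,'z',d[2],'nose y',d@ys+.047)
E
python3 ck.py
```

```text
[ 0.4344 -0.0586  0.061 ] [ 0.3464 -0.1269 -1.1877]
[ 0.4412 -0.0066  0.0494 -0.1413 -0.002 ] -0.2882135212421417
pin in fork: x 0.0002138437349015112 y -0.05623524808543533 z -0.0006361207400864405 nose y -0.009235248085435327
```

Emit:
{"name": "move_arm", "arguments": {"commands": [[0, 0.004, -0.0008, 0, 0, 0, 1], [0, 0.004, -0.0002, 0, 0, 0, 1], [0, 0.004, -0.0002, 0, 0, 0, 1], [0, 0.003, -0.0001, 0, 0, 0, 1], [0, 0, 0, 0, 0, 0, 1], [0, 0, 0, 0, 0, 0, 1], [0, 0, 0, 0, 0, 0, 1], [0, 0, 0, 0, 0, 0, 1]]}}

```text
time: 9.6
position: [0.4365, -0.0437, 0.0616]
tcp_rot: [-0.001, 0.072, 0.997, -0.023]
ft_force: [-0.4, 0.0, -1.0]
grip_width: 0.0108
grip_force: 60.1
```

Emit:
{"name": "move_arm", "arguments": {"commands": [[0, 0.003, -0.0001, 0, 0, 0, 1], [-0.002, 0, 0, 0, 0, 0, 1], [-0.003, 0, 0, 0, 0, 0, 1], [-0.004, 0, 0, 0, 0, 0, 1], [-0.005, 0, 0, 0, 0, 0, 1], [-0.005, 0, 0, 0, 0, 0, 1], [-0.005, 0, 0, 0, 0, 0, 1], [-0.005, 0, 0, 0, 0, 0, 1]]}}

```text
time: 10.6
position: [0.466, -0.0448, 0.0615]
tcp_rot: [-0.001, 0.072, 0.997, -0.023]
ft_force: [-0.9, 0.9, -1.3]
grip_width: 0.0112
grip_force: 60.4
```

Emit:
{"name": "move_arm", "arguments": {"commands": [[-0.005, 0, 0, 0, 0, 0, 1], [-0.005, 0, 0, 0, 0, 0, 1], [-0.004, 0, 0, 0, 0, 0, 1], [-0.002, 0, 0, 0, 0, 0, 1], [-0.001, 0, 0, 0, 0, 0, 1], [0, 0, 0, 0, 0, 0, 1], [0, 0, 0, 0, 0, 0, 1], [0, 0, 0, 0, 0, 0, 1]]}}

```text
time: 11.6
position: [0.4825, -0.0473, 0.0616]
tcp_rot: [-0.001, 0.072, 0.997, -0.023]
ft_force: [-0.1, 0.6, -1.3]
grip_width: 0.0111
grip_force: 60.4
```

```bash
sed -i "s/^im,K/im,K/; \$a save('w5',im); np.savez('wr5',K=K,rv=rv,tv=tv); print(proj(K,rv,tv,[M+.054*xs+.012*ys]))" ck.py; python3 ck.py
```

```text
[ 0.4825 -0.0472  0.0616] [-0.7802  0.659  -1.1841]
[ 0.4867  0.0037  0.0543 -0.1227  0.017 ] -0.26477694511413574
pin in fork: x 0.043755619742279296 y -0.03953100070127801 z 0.0043303992350235965 nose y 0.007468999298721989
[[572.2634 318.8927]]
```

Emit:
{"name": "move_arm", "arguments": {"commands": [[-0.001, 0.001, 0, 0, 0, 0, 1], [-0.001, 0.001, 0, 0, 0, 0, 1], [-0.001, 0.001, 0, 0, 0, 0, 1], [0, 0.0005, 0, 0, 0, 0, 1], [0, 0, 0, 0, 0, 0, 1], [0, 0, 0, 0, 0, 0, 1], [0, 0, 0, 0, 0, 0, 1], [0, 0, 0, 0, 0, 0, 1]]}}

```text
time: 12.65
position: [0.486, -0.0442, 0.0614]
tcp_rot: [-0.001, 0.072, 0.997, -0.022]
ft_force: [-0.5, -0.0, -1.1]
grip_width: 0.0112
grip_force: 60.3
```

Emit:
{"name": "move_arm", "arguments": {"commands": [[0, 0.0005, 0, 0, 0, 0, 1], [0, 0, 0, 0, 0, 0, 1], [0, 0.0005, 0, 0, 0, 0, 1], [0, 0, 0, 0, 0, 0, 1], [0, 0, 0, 0, 0, 0, 1], [0, 0, 0, 0, 0, 0, 1], [0, 0, 0, 0, 0, 0, 1], [0, 0, 0, 0, 0, 0, 1]]}}

```text
time: 13.65
position: [0.4861, -0.0436, 0.0614]
tcp_rot: [-0.001, 0.072, 0.997, -0.023]
ft_force: [-0.3, -5.4, -1.0]
grip_width: 0.011
grip_force: 60.1
```

Emit:
{"name": "move_arm", "arguments": {"commands": [[-0.001, 0, 0, 0, 0, 0, 1], [-0.001, 0, 0, 0, 0, 0, 1], [-0.001, 0, 0, 0, 0, 0, 1], [-0.0005, 0, 0, 0, 0, 0, 1], [0, 0, 0, 0, 0, 0, 1], [0, 0, 0, 0, 0, 0, 1], [0, 0, 0, 0, 0, 0, 1], [0, 0, 0, 0, 0, 0, 1]]}}

```text
time: 14.65
position: [0.4896, -0.0437, 0.0614]
tcp_rot: [-0.001, 0.072, 0.997, -0.023]
ft_force: [-2.2, -4.1, -0.6]
grip_width: 0.011
grip_force: 60.5
```

Emit:
{"name": "move_arm", "arguments": {"commands": [[-0.0005, 0, 0, 0, 0, 0, 1], [-0.0005, 0, 0, 0, 0, 0, 1], [-0.0005, 0, 0, 0, 0, 0, 1], [0, 0, 0, 0, 0, 0, 1], [0, 0, 0, 0, 0, 0, 1], [0, 0, 0, 0, 0, 0, 1], [0, 0, 0, 0, 0, 0, 1], [0, 0, 0, 0, 0, 0, 1]]}}

```text
time: 15.65
position: [0.4911, -0.044, 0.0614]
tcp_rot: [-0.001, 0.072, 0.997, -0.023]
ft_force: [-0.5, 0.8, -0.8]
grip_width: 0.0113
grip_force: 60.3
```

The push force dropped just where the pictures put the hole. Push on.

Emit:
{"name": "move_arm", "arguments": {"commands": [[0, 0.001, 0, 0, 0, 0, 1], [0, 0.001, 0, 0, 0, 0, 1], [0, 0.001, 0, 0, 0, 0, 1], [0, 0.001, -0.0001, 0, 0, 0, 1], [0, 0, 0, 0, 0, 0, 1], [0, 0, 0, 0, 0, 0, 1], [0, 0, 0, 0, 0, 0, 1], [0, 0, 0, 0, 0, 0, 1]]}}

```text
time: 16.65
position: [0.4916, -0.04, 0.0613]
tcp_rot: [-0.001, 0.072, 0.997, -0.022]
ft_force: [-0.4, 0.2, -0.8]
grip_width: 0.0112
grip_force: 60.3
```

Emit:
{"name": "move_arm", "arguments": {"commands": [[0, 0.0015, -0.0002, 0, 0, 0, 1], [0, 0.0015, -0.0001, 0, 0, 0, 1], [0, 0.0015, -0.0001, 0, 0, 0, 1], [0, 0.0015, -0.0001, 0, 0, 0, 1], [0, 0, 0, 0, 0, 0, 1], [0, 0, 0, 0, 0, 0, 1], [0, 0, 0, 0, 0, 0, 1], [0, 0, 0, 0, 0, 0, 1]]}}

```text
time: 17.65
position: [0.4925, -0.034, 0.0615]
tcp_rot: [-0.001, 0.072, 0.997, -0.022]
ft_force: [0.3, 0.5, -1.8]
grip_width: 0.0111
grip_force: 60.4
```

Emit:
{"name": "move_arm", "arguments": {"commands": [[0, 0.002, -0.0001, 0, 0, 0, 1], [0, 0.002, -0.0001, 0, 0, 0, 1], [0, 0.002, -0.0001, 0, 0, 0, 1], [0, 0.002, -0.0001, 0, 0, 0, 1], [0, 0, 0, 0, 0, 0, 1], [0, 0, 0, 0, 0, 0, 1], [0, 0, 0, 0, 0, 0, 1], [0, 0, 0, 0, 0, 0, 1]]}}

```text
time: 18.65
position: [0.4937, -0.0261, 0.0616]
tcp_rot: [-0.001, 0.072, 0.997, -0.022]
ft_force: [1.5, 0.4, -1.8]
grip_width: 0.0111
grip_force: 60.4
```

Emit:
{"name": "move_arm", "arguments": {"commands": [[0, 0.002, -0.0001, 0, 0, 0, 1], [0, 0.002, -0.0001, 0, 0, 0, 1], [0, 0.002, -0.0001, 0, 0, 0, 1], [0, 0.002, -0.0001, 0, 0, 0, 1], [0, 0.002, -0.0001, 0, 0, 0, 1], [0, 0, 0, 0, 0, 0, 1], [0, 0, 0, 0, 0, 0, 1], [0, 0, 0, 0, 0, 0, 1]]}}

```text
time: 19.65
position: [0.4951, -0.0161, 0.0616]
tcp_rot: [-0.001, 0.072, 0.997, -0.022]
ft_force: [1.1, 0.1, -1.4]
grip_width: 0.011
grip_force: 60.5
```

Emit:
{"name": "move_arm", "arguments": {"commands": [[0, 0.0015, -0.0001, 0, 0, 0, 1], [0, 0.0015, -0.0001, 0, 0, 0, 1], [0, 0.0015, -0.0001, 0, 0, 0, 1], [0, 0.001, 0, 0, 0, 0, 1], [0, 0, 0, 0, 0, 0, 1], [0, 0, 0, 0, 0, 0, 1], [0, 0, 0, 0, 0, 0, 1], [0, 0, 0, 0, 0, 0, 1]]}}

```text
time: 20.65
position: [0.4959, -0.0107, 0.0616]
tcp_rot: [-0.001, 0.072, 0.997, -0.022]
ft_force: [3.1, 0.4, -2.9]
grip_width: 0.0108
grip_force: 60.6
```

Emit:
{"name": "move_arm", "arguments": {"commands": [[0, 0.0005, 0, 0, 0, 0, 1], [0, 0, 0, 0, 0, 0, 1], [0, 0.0005, 0, 0, 0, 0, 1], [0, 0, 0, 0, 0, 0, 1], [0, 0, 0, 0, 0, 0, 1], [0, 0, 0, 0, 0, 0, 1], [0, 0, 0, 0, 0, 0, 1], [0, 0, 0, 0, 0, 0, 1]]}}

```text
time: 21.65
position: [0.496, -0.0099, 0.0616]
tcp_rot: [-0.001, 0.072, 0.997, -0.023]
ft_force: [2.4, -4.7, -1.8]
grip_width: 0.0113
grip_force: 60.5
```

Emit:
{"name": "move_arm", "arguments": {"commands": [[0, 0.0005, 0, 0, 0, 0, 1], [0, 0, 0, 0, 0, 0, 1], [0, 0, 0, 0, 0, 0, 1], [0, 0, 0, 0, 0, 0, 1], [0, 0, 0, 0, 0, 0, 1], [0, 0, 0, 0, 0, 0, 1], [0, 0, 0, 0, 0, 0, 1], [0, 0, 0, 0, 0, 0, 1]]}}

```text
time: 22.65
position: [0.496, -0.0098, 0.0616]
tcp_rot: [-0.001, 0.073, 0.997, -0.023]
ft_force: [0.7, -6.1, -1.4]
grip_width: 0.0109
grip_force: 60.4
```

Run:
```python
from h import *
im,K,rv,tv=cam('wrist'); t=np.array(r.observe()['position']);print(r.observe()['ft_force'])
q=proj(K,rv,tv,[t+[.0065,.052,-.011]])[0].astype(int);print(q)
x0=min(max(q[0]-150,0),340);y0=min(max(q[1]-110,0),255)
save('w6',cv2.resize(im[y0:y0+225,x0:x0+300],(800,600),interpolation=cv2.INTER_CUBIC));print(x0,y0)
```

```text
[ 1.90156735 -7.10152608 -1.69806498]
[452 299]
302 189
```

View pics/w6.png

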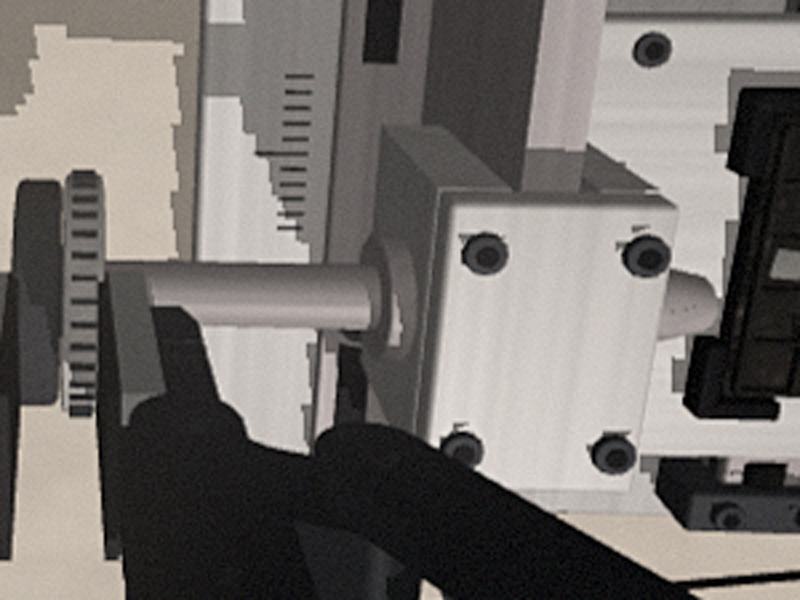

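The shoulder (410,300) sits on the fork's face and the nose (700,305) stands out behind the far cheek. Release.

Emit:
{"name": "move_arm", "arguments": {"commands": [[0, 0, 0, 0, 0, 0, 0.8], [0, 0, 0, 0, 0, 0, 0.75], [0, 0, 0, 0, 0, 0, 0.7], [0, 0, 0, 0, 0, 0, 0.65], [0, 0, 0, 0, 0, 0, 0.62], [0, 0, 0, 0, 0, 0, 0.62], [0, 0, 0, 0, 0, 0, 0.62], [0, 0, 0, 0, 0, 0, 0.62]]}}

```text
time: 23.7
position: [0.4961, -0.0092, 0.0616]
tcp_rot: [-0.001, 0.072, 0.997, -0.022]
ft_force: [0.2, -0.7, -1.1]
grip_width: 0.032
grip_force: 0.0
```

Emit:
{"name": "move_arm", "arguments": {"commands": [[0, 0, -0.005, 0, 0, 0, 0.62], [0, 0, -0.01, 0, 0, 0, 0.62], [0, 0, -0.02, 0, 0, 0, 0.62], [0, 0, -0.03, 0, 0, 0, 0.62], [0, 0, -0.03, 0, 0, 0, 0.62], [0, 0, 0, 0, 0, 0, 0.62], [0, 0, 0, 0, 0, 0, 0.62], [0, 0, 0, 0, 0, 0, 0.62]]}}

```text
time: 24.7
position: [0.4961, -0.005, 0.1557]
tcp_rot: [-0.002, 0.072, 0.997, -0.023]
ft_force: [0.1, -0.6, -0.2]
grip_width: 0.0323
grip_force: 0.0
```

Run:
```python
from h import *
np.set_printoptions(precision=4,suppress=True)
im,K,rv,tv=cam('wrist');np.savez('wr7',K=K,rv=rv,tv=tv); o=r.observe();print(o['position'],o['ft_force'])
M=np.array([.449+.054*.9898,.0491-.054*.1425,.05]);ys=np.array([.1425,.9898,0])
q=np.array([proj(K,rv,tv,[M+y*ys])[0] for y in(-.0645,-.0595,-.046,-.004,0,.0355,.047)]);print(q)
c=q.mean(0).astype(int);x0=min(max(c[0]-133,0),373);y0=min(max(c[1]-100,0),280);print(x0,y0)
save('w7',cv2.resize(im[y0:y0+200,x0:x0+267],(800,600),interpolation=cv2.INTER_CUBIC))
```

```text
[ 0.4961 -0.005   0.1557] [-0.3874 -0.1724 -0.0709]
[[305.3411 236.8116]
 [312.9869 236.8942]
 [333.6962 237.1179]
 [398.7441 237.8207]
 [404.9885 237.8882]
 [460.7892 238.4911]
 [479.0139 238.688 ]]
252 137
```

View pics/w7.png

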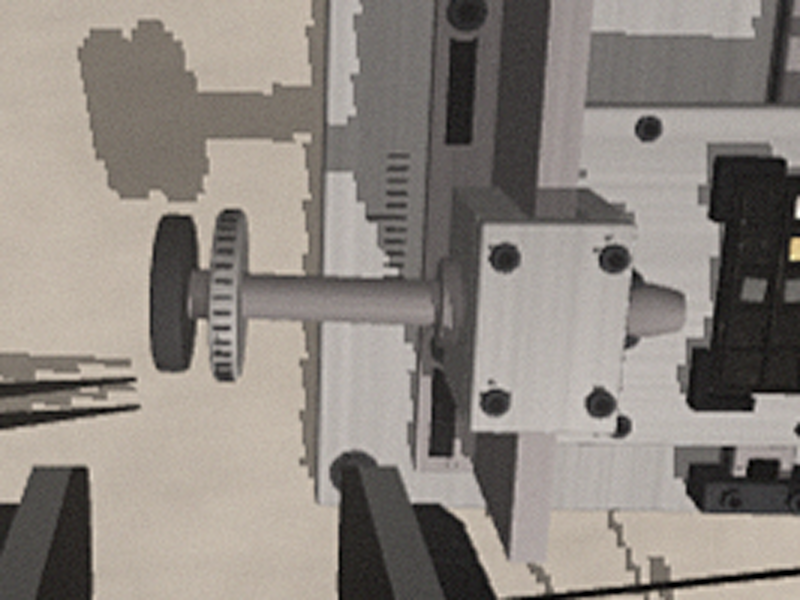

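The button stands out (rear face at column 152, flange at 228). A ball shows behind the far cheek at (632,340) and the shoulder is on the face. The gripper is clear, so I'm handing in.

```bash
python3 -c "
from bench import r
print(r.hand_in())"
```

```text
the job is handed in; nothing more can be done
None
```

The job is handed in at about 25 s; no verdict was reported. In the last picture the pin's shoulder is against the fork, the button is out with a ball showing behind the far cheek, and the gripper is clear.

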